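# Load a galley onto the proof press past its sprung gate

### The job

Load the galley onto the proof press: with one fingertip press the red bar fully down so that the hinged gate drops below the bed, and keep it down while the other finger pushes the galley along the channel, over the gate, until it is fully home against the brass head stop. Then let the bar come up, so that the gate shuts behind the galley, and take the hand clear. Only push: do not lift the galley or shove it against the gate, and leave the ink tin, ink jar and brayer where they are.

Things in the scene. Friction and masses are not known exactly. Their poses are not given: they have to be found in the camera images.
- press: Fixed tabletop proof press with a straight open-topped channel along its x axis. Origin: on the work surface below mid-channel at the gate slot; x = way of travel, y = left of travel (side nearest the robot). Channel floor flat, 45 mm above the work surface, pale wood from x=-245 mm to the slot, steel beyond; 104 mm wide between aluminium guides 10 mm wide and 10 mm high.
- head_stop (a point): Middle of the near face of the brass head stop, on the channel floor (press x=130 mm). The stop is 104 mm wide, 16 mm high, 14 mm thick; the galley is home when its front touches it. Beyond it the parked roller and green carriage fill press x=185 to 280 mm, up to 175 mm above the work surface.
- gate_slot (a point): Middle of the slot in the channel floor (press x=0) through which the gate blade rises: steel, 5 mm thick along x. It hinges at the right of the channel (press y=-74 mm, 36 mm above the work surface, axis along x), runs across the channel and through a gap in the left guide, and carries the red press bar at its left end.
- gate (a joint): Gate hinge, rad: 0 = shut (blade 24 mm above the floor at the channel's left, 13 mm at its middle); grows as the red bar is pressed down. From 0.20 the blade is below the floor and the galley can pass; hard stop at 0.235. A spring brings it back to 0 when let go: pressing the bar takes about 2 N at first and 3.5 N to hold it right down.
- bar_near (a point): On the red press bar (part of the gate, 245 mm along press x, 36 mm wide, 6 mm thick): mid-width of its top at the upstream end (press x=-215 mm). Shut, it is at press y=84, 91 mm above the work surface, and slopes 0.22 rad down towards the channel; fully down it is level, at y=92, 53 mm above the work surface, 8 mm above the channel floor. A finger can slide along it while pressing.
- bar_far (a point): The same mid-width of the red bar's top at its downstream end (press x=+30 mm).
- galley: Loose steel tray (0.4 to 0.8 kg) with a black lino block (25 mm high) locked up in it; 120 mm long (x, the way of travel), 100 mm wide, rear and side walls 22 mm high, front wall 14 mm. Origin: centre of its underside; rear face at x=-60 mm, front at +60 mm. Starts between the guides, 2 mm play each side, front 15 to 55 mm before the gate. Home: origin at press x=70 mm, rear 10 mm past mid-slot.
- ink_tin: Ink tin with a blue band standing on the work surface beside the press, 68 mm across, 50 mm high; origin at the centre of its foot. Not to be moved.
- ink_jar: Ink jar with black lid on the work surface, 52 mm across, 65 mm high; origin at the centre of its foot. Not to be moved.
- brayer: Hand roller lying on the work surface, 110 mm wide, about 170 mm long, 40 mm high; origin on the surface under its frame, handle to -x. Not to be moved.

How it is judged:
On the way, in this order (a step that is already met when the one before it is completed fails the run):
1. a fingertip presses the bar down and the gate is open while the galley is still wholly before it (value of joint gate above 0.2 rad and contact force between the fingers and gate above 0.5 N and x of galley in the frame of press below -0.063 m), for 0.1 s.
2. a finger pushes the galley, halfway over the gate, while a finger holds the gate down (value of joint gate above 0.2 rad and contact force between the fingers and gate above 0.5 N and x of galley in the frame of press between -0.03 and 0.03 m and contact force between the fingers and galley above 0.3 N), for 0.1 s.
3. the galley's rear is past the gate while a finger still holds the gate down (value of joint gate above 0.2 rad and contact force between the fingers and gate above 0.5 N and x of galley in the frame of press above 0.064 m), for 0.1 s.
At the end, for the whole second after the job is handed in: The galley lies flat on the bed at rest, its front within 4 mm of the head stop, the gate is up again behind it (joint below 0.03 rad), and the ink tin, jar and brayer are within 20 mm of where they stood (x of galley in the frame of press above 0.066 m and value of joint gate below 0.03 rad and height (world z) of galley below 0.048 m and angle between galley's own z axis and vertical below 0.04 rad and angle between the x axis of galley and the x axis of press, either way round below 0.05 rad and linear speed of galley below 0.01 m/s and distance of each of ink_tin, ink_jar, brayer from where it was at the start of the episode below 0.02 m); the robot touches nothing.
It fails at once if the galley is lifted or tipped (more than 7 mm off the bed or 0.15 rad) (height (world z) of galley above 0.052 m or angle between galley's own z axis and vertical above 0.15 rad).
It fails at once if the galley is shoved against the gate, or the gate let up under it (more than 4 N between them) (contact force between galley and gate above 4 N).
It fails at once if a bystander is knocked away or over (distance of any of ink_tin, ink_jar, brayer from where it was at the start of the episode above 0.02 m or angle between any of ink_tin, ink_jar, brayer's own z axis and vertical above 0.5 rad).
It also fails if it takes over 48 s, if anything falls off the work surface, if the arm or the gripper's body presses on something with over 40 N, if the wrist force passes 120 N, or if a joint passes its speed limit or range.

### The arm

A 7-joint arm with a two-finger parallel gripper is mounted at the origin on the work surface. World frame = base frame: x ahead of the robot, y to its left, z up, the work surface at z = 0. Lengths are in m, angles in rad, forces in N, time in s.
With the tool pointing down it reaches from about 0.425 to 0.95 m from the base axis. Payload 4.7 kg.
Tool frame: the origin (TCP) lies on the centre line of the jaws, within the pads' length; the fingertips stand robot.nose_length ahead of it and the grasp point (between the pads) lies 8 mm behind it (robot.nose_length is the distance from the TCP to the fingertips, in m); z points along the fingers, x is the direction in which the jaws open and shut, and the axes are right-handed (so a half turn about z gives the same grasp; the last joint's range is limited). The gripper opens to 85 mm and grips with 20 to 120 N. Pads are 22 mm wide; open, the fingers measure 114 mm over their backs; the gripper's body (76 mm by 85 mm) begins 54 mm behind the grasp point. The pads swing forward as they close: fully open they stand 13 mm farther back than shut.
Start: joints at [1.258, 0.469, -0.049, 1.532, 0.024, 1.141, -0.082], TCP at [0.189, -0.648, 0.242] pointing down, gripper open.
Joint ranges: [-2.59, 2.59], [-0.33, 1.99], [-1.39, 1.29], [0.1, 2.45], [-1.04, 4.18], [0.21, 1.99], [-2.66, 2.66]. Speed limits (rad/s): [2.57, 2.57, 3.14, 3.14, 3.14, 3.14, 3.14].

### API

Orientations are given as [roll, pitch, yaw] about the fixed x, y, z axes, in that order (R = Rz(yaw) Ry(pitch) Rx(roll)).
In Python, from plant import robot gives the robot as it stands. Calls block until the motion is done:
- robot.goto(position, orientation): joint-space move of the TCP to a pose.
- robot.move_straight(position, vel=0.15, attitude=None, contact_N=None): straight line of the TCP; attitude=None keeps the orientation; vel is the mean speed in m/s. With contact_N (N) it stops when the force on the tool has changed by that much, and returns True; else False.
- robot.move_joints(angles): joint-space move.
- robot.grip(opening, strength=None): opening from 0.0 (shut) to 1.0 (fully open); strength is the grip in N (None keeps the last); returns when the fingers have stopped.
- robot.sleep(seconds).
- robot.inverse_kinematics(position, orientation): joint angles nearest the present ones, or None.
- robot.sense(): the state.
- robot.grab_frame(name): name is "scene" or "top" or "wrist"; returns a dict with "image" (480x640x3 uint8, red, green, blue), "range_z" (480x640 float32, m along the optical axis (not along the pixel's ray), 0 where there is no reading), "fx", "fy", "cx", "cy" (pixels), "dist_coeffs" ([k1, k2, p1, p2, k3] as OpenCV has them; the pictures are not rectified), "R" (3x3) and "t" (3): a world point X has camera coordinates R X + t. Camera axes: x right, y down, z forward; pixel columns grow to the right and rows downward; lengths in m; the calibration is good to about 2 mm. A picture is of the moment at which its call begins.
A pose or a line that the arm cannot do raises robot.IKError and nothing moves.
- robot.close_job(): hands the job in, once; it reports no verdict.
The state is a dict: "t": time; "joint_pos": joint angles; "joint_velocities": joint speeds; "effort": joint torques, N m; "tcp_pos": TCP position; "tcp_rot": TCP orientation; "wrist_force": force on the tool from outside, world axes, zero at the start; "torque": the same for the moment, N m; "opening": opening from 0.0 (shut) to 1.0 (fully open).
Only numpy, scipy, OpenCV 4.12 (cv2) and the standard library are available. Lean on these libraries where they do the work, as an engineer would, in place of code of your own. Each camera call takes 0.05 s, during which the arm holds its last target.

## Working session

There is one attempt and no reset: what is moved stays moved. The work goes in short steps, each a Python script; the robot and the scene stay as the last script left them, time stands still between calls to the robot, and variables do not carry over. Pictures are saved under pics/ and viewed, and the job is handed in when it is done.

```bash
ls; mkdir -p pics; python3 - <<'E'
from plant import robot
import cv2,numpy as np,pickle
s=robot.sense();print(s, robot.nose_length)
for n in("scene","top","wrist"):
    f=robot.grab_frame(n);pickle.dump(f,open(f"pics/{n}0.pkl","wb"))
    cv2.imwrite(f"pics/{n}0.png",f["image"][:,:,::-1]);print(n,f["fx"],f["fy"],f["cx"],f["cy"],f["dist_coeffs"],f["R"],f["t"])
E
```

```text
pics
{'t': 0.0, 'joint_pos': array([ 1.25810136,  0.46946436, -0.04858143,  1.53368126,  0.0241048 ,
        1.14099152, -0.08234952]), 'joint_velocities': array([-0.00050451, -0.00035343, -0.00061527, -0.00115007, -0.00096073,
       -0.00144637, -0.000304  ]), 'effort': array([-2.56609701e-04, -5.10305750e+01, -4.66359104e-02, -2.37714976e+01,
        1.07643832e-02,  7.66662910e-03, -4.23597635e-05]), 'tcp_pos': array([ 0.1888476 , -0.64746645,  0.24125126]), 'tcp_rot': array([ 3.14151086e+00,  1.95701124e-03, -1.28702966e+00]), 'wrist_force': array([ 0.47646716,  0.62009526, -0.09254572]), 'torque': array([ 0.02468142, -0.04799482, -0.04458052]), 'opening': 1.0000488036699702} 0.011
scene 563.8501872795822 563.8501872795822 322.89067102867205 230.1681971242924 [-0.03820941  0.          0.          0.          0.        ] [[ 0.17577304  0.98441122 -0.00619555]
 [ 0.75997174 -0.13969291 -0.63476676]
 [-0.625737    0.10686644 -0.77267896]] [-0.14879844 -0.37165167  1.48873432]
top 485.064075801033 485.064075801033 320.26263400521873 229.37997557073967 [-0.10607648  0.          0.          0.          0.        ] [[ 0.02879461 -0.99898224  0.03471813]
 [-0.98040756 -0.03499605 -0.19384608]
 [ 0.19486379 -0.0284562  -0.98041744]] [0.00533    0.58437463 0.91685998]
wrist 388.0847748781578 388.0847748781578 317.8173638367367 243.6638391239039 [-0.0331601  0.         0.         0.         0.       ] [[ 2.80018877e-01 -9.59994043e-01 -9.30142886e-04]
 [-9.17310171e-01 -2.67853949e-01  2.94612139e-01]
 [-2.83075041e-01 -8.16437308e-02 -9.55616462e-01]] [-0.67587492 -0.03860368  0.37851022]
```

View pics/scene0.png

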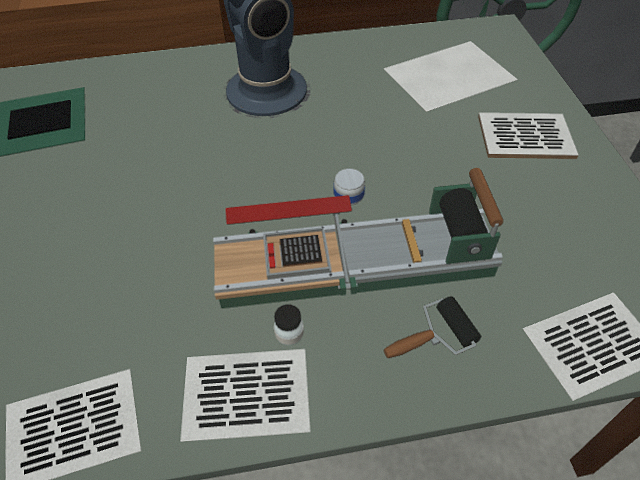

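View pics/top0.png

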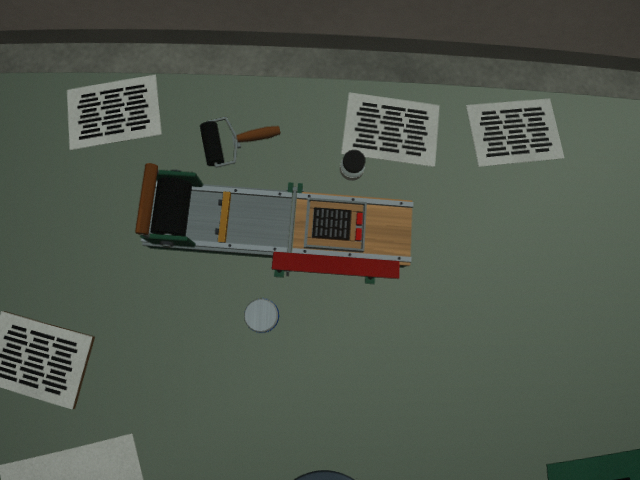

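The scene view shows the red bar (227–350, ~210), the galley (268–328, ~252), the slot (~345, 250) and the brass stop (~412, 240). In the top view the bar is at (273–400, 253–278), the galley at (306–364, 198–250) and the tin at (262, 315). Travel is towards image left, which is world +y. Next I'll measure these.

```bash
cat > h.py <<'E'
import numpy as np,cv2,pickle
def K(f): return np.array([[f["fx"],0,f["cx"]],[0,f["fy"],f["cy"]],[0,0,1.]])
def ray(f,px,z):
    px=np.atleast_2d(np.array(px,float))
    u=cv2.undistortPoints(px[:,None],K(f),np.array(f["dist_coeffs"],float))[:,0]
    d=np.c_[u,np.ones(len(u))]@f["R"]; o=-f["R"].T@f["t"]
    return o+d*((z-o[2])/d[:,2])[:,None]
def depth(f,px):
    u=cv2.undistortPoints(np.array(px,float).reshape(-1,1,2),K(f),np.array(f["dist_coeffs"],float))[:,0]
    out=[]
    for (c,r),q in zip(np.array(px).reshape(-1,2).astype(int),u):
        z=np.median(f["range_z"][r-1:r+2,c-1:c+2]); out.append(f["R"].T@(np.r_[q,1]*z-f["t"]))
    return np.array(out)
E
python3 - <<'E'
from h import *
np.set_printoptions(precision=4,suppress=True)
for n in("top","scene"):
    f=pickle.load(open(f"pics/{n}0.pkl","rb")); hsv=cv2.cvtColor(f["image"],cv2.COLOR_RGB2HSV)
    masks={"red":cv2.inRange(hsv,(0,180,60),(6,255,255))|cv2.inRange(hsv,(174,180,60),(180,255,255)),
     "brass":cv2.inRange(hsv,(16,150,120),(26,255,255)),
     "blue":cv2.inRange(hsv,(105,150,60),(125,255,255))}
    for k,m in masks.items():
        cs,_=cv2.findContours(m,0,2)
        for c in sorted(cs,key=cv2.contourArea)[::-1][:3]:
            if cv2.contourArea(c)<40: continue
            b=cv2.boxPoints(cv2.minAreaRect(c)); ctr=b.mean(0)
            zz={"red":.091,"brass":.061,"blue":.03}[k]
            print(n,k,cv2.contourArea(c)); print(np.c_[b,ray(f,b,zz)]); print(" depth ctr",depth(f,[ctr]))
f=pickle.load(open("pics/top0.pkl","rb"));c=f["image"][150:330,120:440,::-1]
cv2.imwrite("pics/topc.png",cv2.resize(c,(800,450),interpolation=cv2.INTER_CUBIC))
f=pickle.load(open("pics/scene0.pkl","rb"));c=f["image"][160:340,200:520,::-1]
cv2.imwrite("pics/scenec.png",cv2.resize(c,(800,450),interpolation=cv2.INTER_CUBIC))
E
```

```text
top red 2004.0
[[271.7258 268.6817   0.4977   0.1153   0.091 ]
 [273.0045 251.511    0.5307   0.1144   0.091 ]
 [399.3782 260.9218   0.5206  -0.1293   0.091 ]
 [398.0995 278.0925   0.4873  -0.1268   0.091 ]]
 depth ctr [[ 0.5094 -0.0062  0.0896]]
top red 48.5
[[355.7927 223.8658   0.5906  -0.0437   0.091 ]
 [357.1342 211.7927   0.6148  -0.046    0.091 ]
 [362.1829 212.3536   0.6141  -0.056    0.091 ]
 [360.8414 224.4268   0.5898  -0.0536   0.091 ]]
 depth ctr [[ 0.6086 -0.0529  0.0629]]
top red 46.5
[[355.     239.       0.5606  -0.0426   0.091 ]
 [356.1288 227.7129   0.583   -0.0445   0.091 ]
 [361.3763 228.2376   0.5823  -0.0548   0.091 ]
 [360.2475 239.5248   0.5599  -0.0528   0.091 ]]
 depth ctr [[ 0.5772 -0.0519  0.0612]]
top brass 103.0
[[220.9512 219.4391   0.5963   0.2237   0.061 ]
 [224.061  191.4512   0.6545   0.2215   0.061 ]
 [229.1097 192.0122   0.6537   0.2112   0.061 ]
 [226.     220.       0.5955   0.2135   0.061 ]]
 depth ctr [[0.6247 0.2173 0.0616]]
scene red 796.5
[[225.4219 208.0082   0.4844  -0.1284   0.091 ]
 [310.8959 199.011    0.4913   0.0399   0.091 ]
 [312.5068 214.3151   0.5314   0.0365   0.091 ]
 [227.0329 223.3123   0.5243  -0.128    0.091 ]]
 depth ctr [[ 0.5064 -0.0454  0.0891]]
scene red 77.5
[[267.7228 243.2277   0.5864  -0.0569   0.091 ]
 [272.0792 242.7921   0.5869  -0.0488   0.091 ]
 [274.4654 266.6534   0.6418  -0.0511   0.091 ]
 [270.1089 267.0891   0.6413  -0.059    0.091 ]]
 depth ctr [[ 0.588  -0.0535  0.0561]]
```

View pics/topc.png

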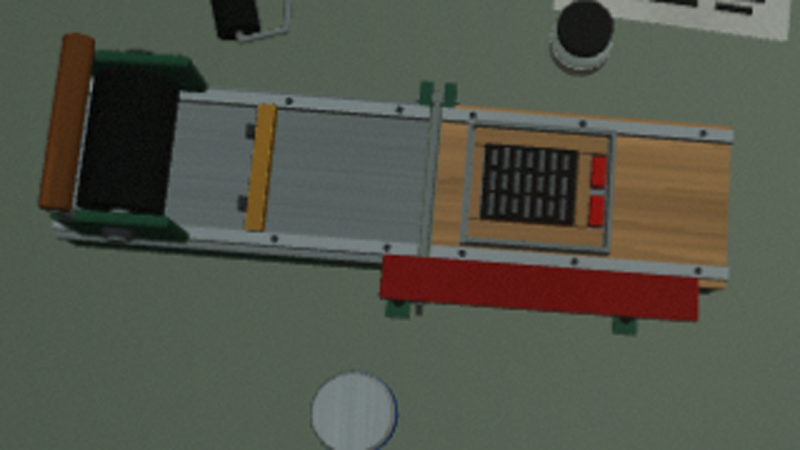

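View pics/scenec.png

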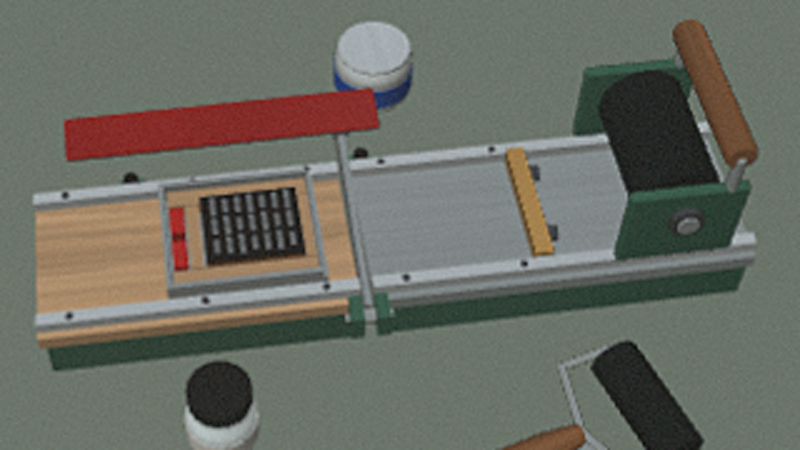

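```bash
cat >> h.py <<'E'
th=0.0415
ex=np.array([np.sin(th),np.cos(th)]);ey=np.array([-np.cos(th),np.sin(th)])
O=np.array([.5969,.0823])
def w2p(p): p=np.atleast_2d(p);d=p[:,:2]-O; return np.c_[d@ex,d@ey,p[:,2]]
def p2w(x,y,z): return np.r_[O+x*ex+y*ey,z]
E
python3 - <<'E'
from h import *
np.set_printoptions(precision=4,suppress=True)
def full(p,o): return np.array(p)*.4+np.array(o)-.3
f=pickle.load(open("pics/top0.pkl","rb"))
T=lambda p,z: print(w2p(ray(f,full(p,[120,150]),z)))
print("galley rear");T([(614,132),(608,252)],.067)
print("front");T([(472,125),(462,245)],.059)
print("slot ends");T([(436,112),(426,250)],[.05,.067][0]);
print("brass near top");T([(276,106),(263,230)],.061)
print("guide outer corners up end");T([(733,130),(728,278)],.055)
print("tin top");T([(354,412)],.05); print("jar");T([(585,28)],.065)
f=pickle.load(open("pics/scene0.pkl","rb"))
T=lambda p,z: print(w2p(ray(f,full(p,[200,160]),z)))
print("scene rear");T([(161,189),(171,292)],.067)
print("slot");T([(365,305)],.05);print("brass near top");T([(507,150),(535,252)],.061)
print("guide end");T([(34,196),(36,324)],.055)
from plant import robot
for yw in(-th, np.pi-th):
  for x,z in((-.2,.2),(-.19,.07),(0,.07)):
    w=p2w(x,.0425,z); print(w,robot.inverse_kinematics(w,[np.pi,0,yw]))
E
```

```text
galley rear
[[-0.1452 -0.0496  0.067 ]
 [-0.1456  0.0485  0.067 ]]
front
[[-0.0305 -0.0484  0.059 ]
 [-0.03    0.0504  0.059 ]]
slot ends
[[-0.0002 -0.0594  0.05  ]
 [-0.0014  0.0552  0.05  ]]
brass near top
[[ 0.1291 -0.0514  0.061 ]
 [ 0.1285  0.0508  0.061 ]]
guide outer corners up end
[[-0.2448 -0.0625  0.055 ]
 [-0.2448  0.0605  0.055 ]]
tin top
[[0.0444 0.1874 0.05  ]]
jar
[[-0.1171 -0.1366  0.065 ]]
scene rear
[[-0.1456  0.0441  0.067 ]
 [-0.1451 -0.0533  0.067 ]]
slot
[[-0.0046 -0.0729  0.05  ]]
brass near top
[[ 0.1293  0.0504  0.061 ]
 [ 0.1277 -0.0508  0.061 ]]
guide end
[[-0.245   0.0608  0.055 ]
 [-0.245  -0.0596  0.055 ]]
[ 0.5461 -0.1158  0.2   ] [ 0.6209  0.3901 -0.6225  1.8347  0.2664  1.0009 -0.1528]
[ 0.5466 -0.1058  0.07  ] [ 0.5422  0.5566 -0.5605  1.9437  0.4208  0.7583 -0.3031]
[0.5544 0.0841 0.07  ] [ 0.2967  0.6007 -0.6977  1.9287  0.5292  0.8028 -0.7357]
[ 0.5461 -0.1158  0.2   ] [-0.6703  0.5264  1.1186  1.904  -0.5451  1.0585 -2.5056]
[ 0.5466 -0.1058  0.07  ] [-0.6397  0.7862  1.1068  2.0097 -0.8974  0.9435 -2.2341]
[0.5544 0.0841 0.07  ] [ 0.5813  0.848  -1.1834  1.9146  0.9214  1.0591  2.0905]
```

Top and scene views agree to about 1 mm: brass face at 129, guide end at -245, and the galley rear at press x=-145 mm. I'll go above, descend to contact with the bar, then look.

```bash
python3 - <<'E'
from h import *
from plant import robot
np.set_printoptions(precision=4,suppress=True)
robot.goto(p2w(-.18,.0425,.2),[np.pi,0,-th])
s=robot.sense();print(s["t"],s["tcp_pos"],s["tcp_rot"],s["wrist_force"],s["opening"])
robot.move_straight(p2w(-.18,.0425,.125),vel=.1)
r=robot.move_straight(p2w(-.18,.0425,.085),vel=.03,contact_N=1.5)
s=robot.sense();print(r,s["t"],w2p(s["tcp_pos"]),s["tcp_rot"],s["wrist_force"])
for n in("scene","wrist"):
    f=robot.grab_frame(n);cv2.imwrite(f"pics/{n}1.png",f["image"][:,:,::-1])
E
```

```text
2.5 [ 0.5469 -0.0973  0.1999] [ 3.1411  0.0001 -0.0441] [ 0.7615  0.2675 -0.4097] 0.9987682575806285
True 4.4667 [[-0.18    0.043   0.0891]] [-3.1413  0.0016 -0.0414] [ 0.903  -0.3681  2.3981]
```

View pics/scene1.png

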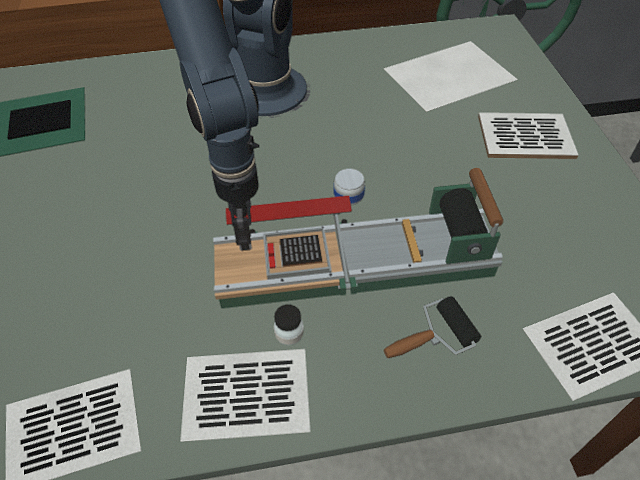

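View pics/wrist1.png

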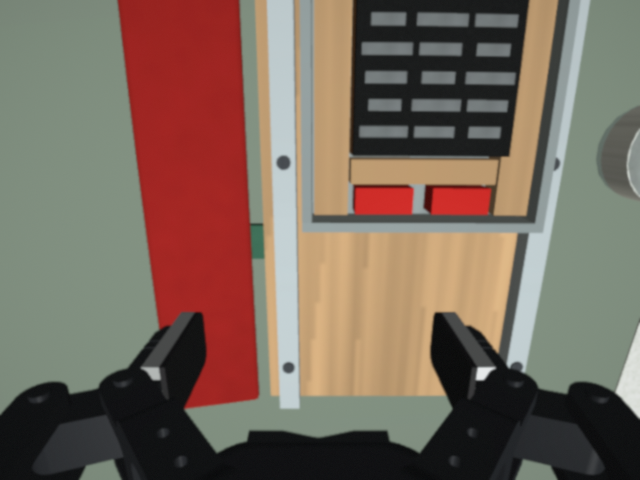

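The scene view shows the jaws straddling the left guide, with the inner finger over the wood at (245, 240), behind the galley's rear at x≈268. In the wrist view the left finger is on the bar at (180, 350), the right finger over the channel at (455, 350), and the galley's rear wall is ahead at row 228. Now pressing down.

```bash
python3 - <<'E'
from h import *
from plant import robot
np.set_printoptions(precision=4,suppress=True)
r=robot.move_straight(p2w(-.18,.0425,.060),vel=.04)
s=robot.sense();print(r,s["t"],w2p(s["tcp_pos"]),s["wrist_force"])
r=robot.move_straight(p2w(-.18,.0425,.042),vel=.015,contact_N=5)
s=robot.sense();print(r,s["t"],w2p(s["tcp_pos"]),s["tcp_rot"],s["wrist_force"])
robot.sleep(.2)
s=robot.sense();print(r,s["t"],w2p(s["tcp_pos"]),s["tcp_rot"],s["wrist_force"])
f=robot.grab_frame("wrist");cv2.imwrite("pics/w2.png",f["image"][:,:,::-1]);pickle.dump(f,open("pics/w2.pkl","wb"))
f=robot.grab_frame("top");cv2.imwrite("pics/t2.png",cv2.resize(f["image"][150:330,120:440,::-1],(800,450)));pickle.dump(f,open("pics/t2.pkl","wb"))
E
```

```text
False 5.4417 [[-0.18    0.0425  0.0601]] [-2.1402 -0.3001  3.7251]
True 6.1667 [[-0.18    0.0429  0.0506]] [ 3.1412  0.0042 -0.0418] [-1.1587  0.3003  7.3822]
True 6.3667 [[-0.18    0.0429  0.0506]] [ 3.1413  0.0039 -0.0418] [-1.1051 -0.299   6.062 ]
```

View pics/w2.png

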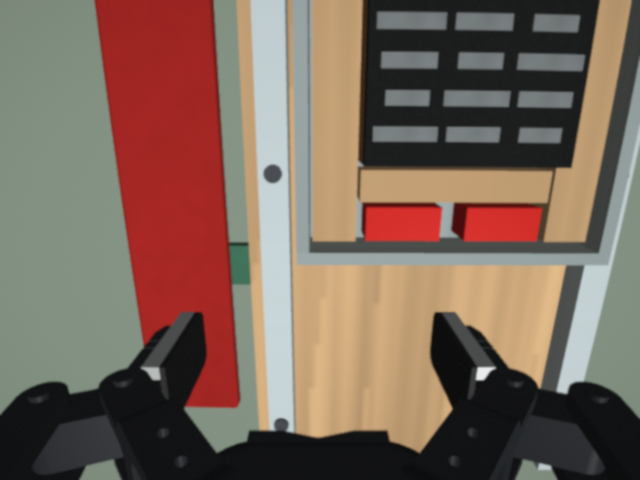

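View pics/t2.png

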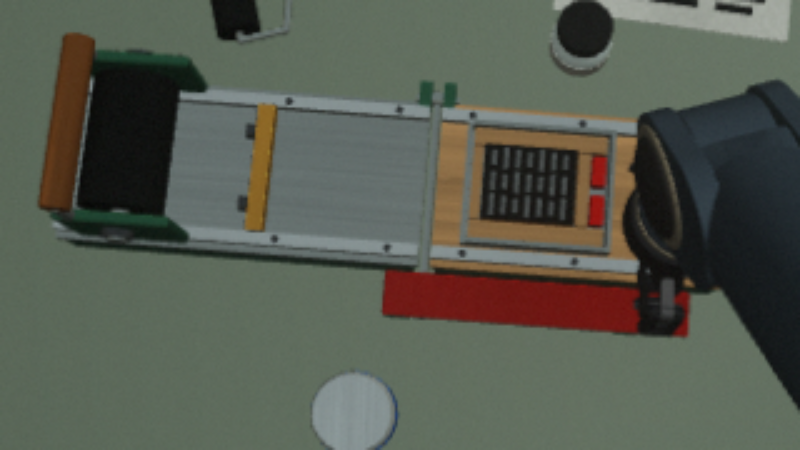

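```bash
python3 - <<'E'
from h import *
np.set_printoptions(precision=4,suppress=True)
f=pickle.load(open("pics/t2.pkl","rb"))
pts=[[290,267],[310,268],[330,270],[350,271],[290,272],[330,275],[350,276],[330,262]]
print(w2p(depth(f,pts)))
E
```

```text
[[-0.0042  0.0903  0.0532]
 [-0.0439  0.0892  0.0522]
 [-0.0838  0.0903  0.0533]
 [-0.1237  0.0893  0.0524]
 [-0.0049  0.1001  0.0518]
 [-0.0845  0.1002  0.0522]
 [-0.1244  0.0992  0.0515]
 [-0.0828  0.0742  0.0522]]
```

Bar top measures 52–53 mm and level, so it is fully down with the force above the spring load. Pushing in stages.

```bash
python3 - <<'E'
from h import *
from plant import robot
np.set_printoptions(precision=4,suppress=True)
Z=.0495
robot.move_straight(p2w(-.18,.0425,Z),vel=.01)
def st():
    s=robot.sense();print(s["t"],w2p(s["tcp_pos"])[0],s["wrist_force"]);return s
st()
for x in(-.165,-.15,-.13,-.11,-.09):
    s0=st();
    if s0["wrist_force"][2]<4.2 or s0["wrist_force"][2]>30: print("force");break
    robot.move_straight(p2w(x,.0425,Z),vel=.03)
st()
f=robot.grab_frame("top");cv2.imwrite("pics/t3.png",cv2.resize(f["image"][150:330,120:440,::-1],(800,450)));pickle.dump(f,open("pics/t3.pkl","wb"))
f=robot.grab_frame("wrist");cv2.imwrite("pics/w3.png",f["image"][:,:,::-1])
E
```

```text
6.8333 [-0.18    0.0428  0.0501] [-4.5882  0.9855 11.4579]
6.8333 [-0.18    0.0428  0.0501] [-4.5882  0.9855 11.4579]
7.4833 [-0.1673  0.0407  0.0505] [-1.1697 -3.4711  9.041 ]
8.1333 [-0.1538  0.0403  0.0505] [-0.556  -6.9187  8.9413]
8.95 [-0.134   0.0402  0.0505] [-0.5255 -8.7246  9.033 ]
9.7667 [-0.1141  0.0401  0.0505] [ 0.2215 -8.3401  9.8179]
10.5833 [-0.0942  0.0401  0.0505] [ 0.5868 -9.2276 10.0627]
```

View pics/t3.png

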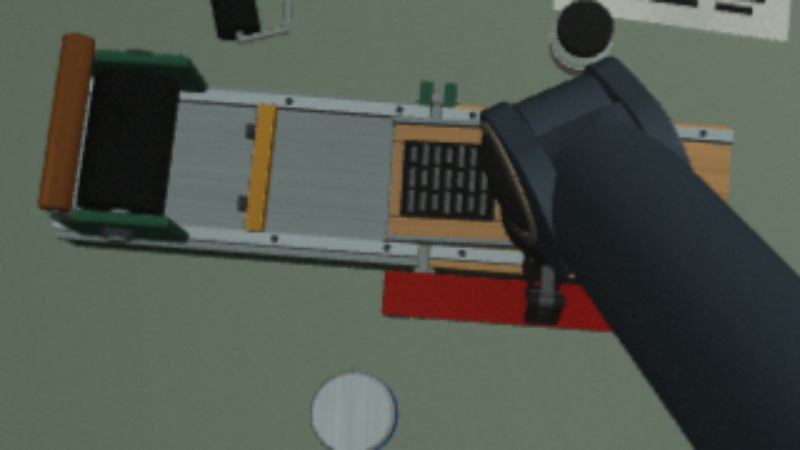

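View pics/w3.png

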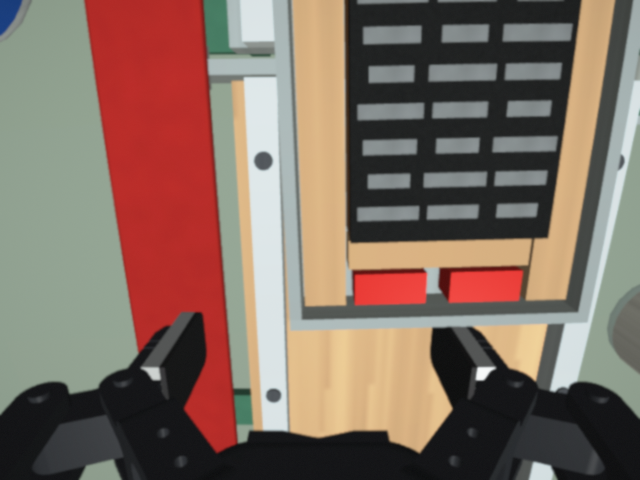

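The gate stays down and the galley is sliding over the slot: its front edge is near crop (392, 185) in the top view, and the wrist view shows it square with the rear wall touching the finger. On to the stop.

```bash
python3 - <<'E'
from h import *
from plant import robot
np.set_printoptions(precision=4,suppress=True)
Z=.0495
def st():
    s=robot.sense();print(s["t"],w2p(s["tcp_pos"])[0],s["wrist_force"]);return s
for x in(-.07,-.05,-.03,-.015):
    c=robot.move_straight(p2w(x,.0425,Z),vel=.03,contact_N=14);s=st()
    if c: print("contact");break
    if s["wrist_force"][2]<4.2: print("force");break
else:
    print(robot.move_straight(p2w(.012,.0425,Z),vel=.015,contact_N=10));st()
f=robot.grab_frame("top");cv2.imwrite("pics/t4.png",cv2.resize(f["image"][150:330,120:440,::-1],(800,450)));pickle.dump(f,open("pics/t4.pkl","wb"))
f=robot.grab_frame("scene");cv2.imwrite("pics/s4.png",cv2.resize(f["image"][160:340,200:520,::-1],(800,450)));pickle.dump(f,open("pics/s4.pkl","wb"))
E
```

```text
11.5 [-0.0742  0.04    0.0505] [-0.3618 -9.6964  9.3598]
12.3167 [-0.0543  0.04    0.0505] [-0.3327 -8.9931 10.1426]
13.1333 [-0.0343  0.0399  0.0505] [-0.4566 -9.239  10.8959]
13.7833 [-0.0191  0.0399  0.0505] [ 0.1924 -9.906  10.7385]
True
15.0583 [-0.0021  0.0398  0.0507] [-0.174  -1.1856  4.7939]
```

View pics/t4.png

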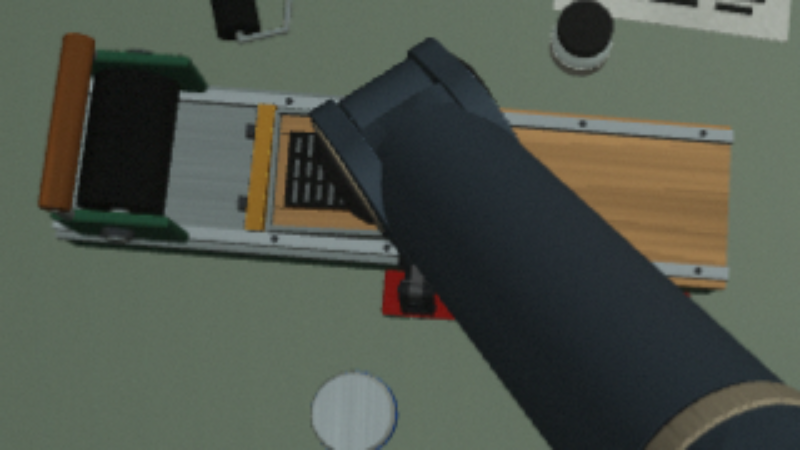

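View pics/s4.png

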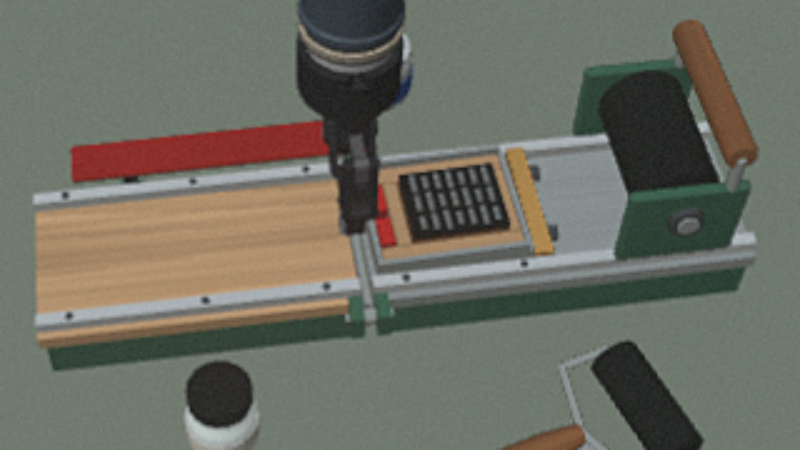

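The galley's front looks against the brass stop (scene crop x≈515–535) and the gate is still held. I'll give it one confirming press and push at the stop before backing off.

```bash
python3 - <<'E'
from h import *
from plant import robot
np.set_printoptions(precision=4,suppress=True)
Z=.0493
def st():
    s=robot.sense();print(s["t"],w2p(s["tcp_pos"])[0],s["wrist_force"]);return s
s=st();x=w2p(s["tcp_pos"])[0,0]
robot.move_straight(p2w(x,.040,Z),vel=.01);st()
print(robot.move_straight(p2w(x+.012,.040,Z),vel=.015,contact_N=13));st()
robot.sleep(.3);st()
f=robot.grab_frame("scene");cv2.imwrite("pics/s5.png",cv2.resize(f["image"][210:290,300:460,::-1],(800,400)));pickle.dump(f,open("pics/s5.pkl","wb"))
f=robot.grab_frame("wrist");cv2.imwrite("pics/w5.png",f["image"][:,:,::-1])
f=robot.grab_frame("top");cv2.imwrite("pics/t5.png",f["image"][:,:,::-1]);pickle.dump(f,open("pics/t5.pkl","wb"))
E
```

```text
15.1583 [-0.0021  0.0398  0.0506] [ 0.5691 -0.8622  3.927 ]
15.4833 [-0.0021  0.0398  0.0501] [-2.2766 -0.4903 11.3144]
True
15.9583 [-0.0022  0.0398  0.0504] [-0.163  -0.0808  6.4672]
16.2583 [-0.0022  0.0398  0.0504] [ 0.3666 -0.3216  6.143 ]
```

View pics/s5.png

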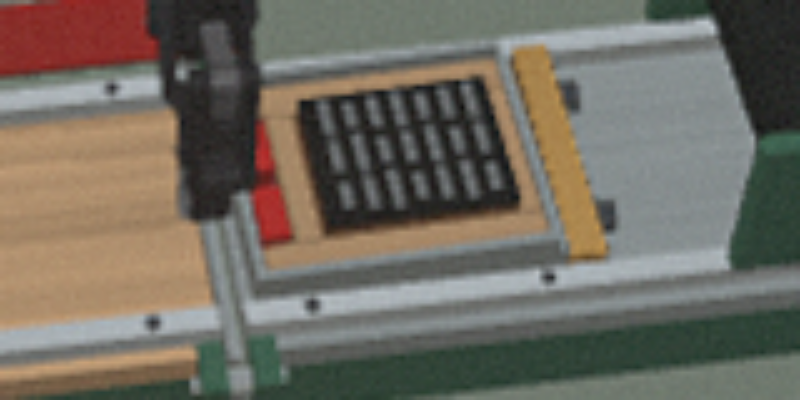

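View pics/w5.png

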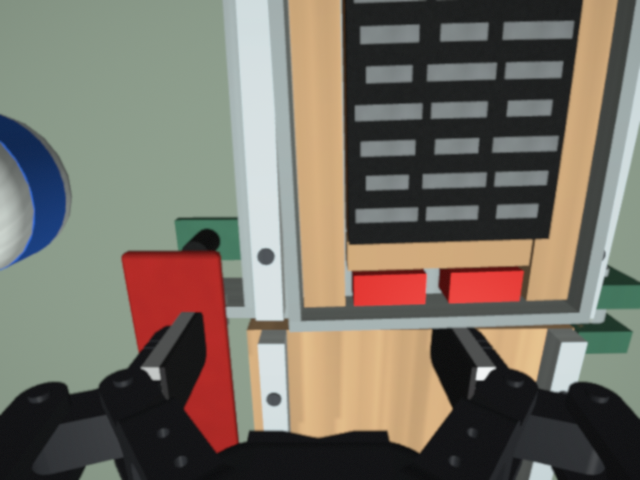

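The second push with a 13 N rise moved nothing, and the images show the front on the stop and the rear wall past the slot. Backing off with the bar still held, then rising.

```bash
python3 - <<'E'
from h import *
from plant import robot
np.set_printoptions(precision=4,suppress=True)
def st():
    s=robot.sense();print(s["t"],w2p(s["tcp_pos"])[0],s["wrist_force"]);return s
robot.move_straight(p2w(-.035,.0405,.0497),vel=.03);st()
robot.move_straight(p2w(-.035,.0405,.105),vel=.03);st()
robot.move_straight(p2w(-.035,.0405,.25),vel=.12);st()
robot.goto(p2w(-.25,.15,.27),[np.pi,0,-th]);robot.sleep(.3);st()
for n in("scene","top"):
    f=robot.grab_frame(n);o=(200,160) if n=="scene" else(120,150)
    cv2.imwrite(f"pics/{n}6.png",cv2.resize(f["image"][o[1]:o[1]+180,o[0]:o[0]+320,::-1],(800,450),interpolation=cv2.INTER_CUBIC));pickle.dump(f,open(f"pics/{n}6.pkl","wb"))
E
```

```text
17.6417 [-0.0333  0.0394  0.0504] [0.376  4.8825 6.5931]
19.6333 [-0.035   0.0406  0.1049] [-0.625  -0.4595  0.4512]
20.9917 [-0.0352  0.041   0.2491] [-1.2842  0.2111  0.461 ]
22.25 [-0.2491  0.1495  0.2699] [-0.4207  0.6328  1.6711]
```

View pics/scene6.png

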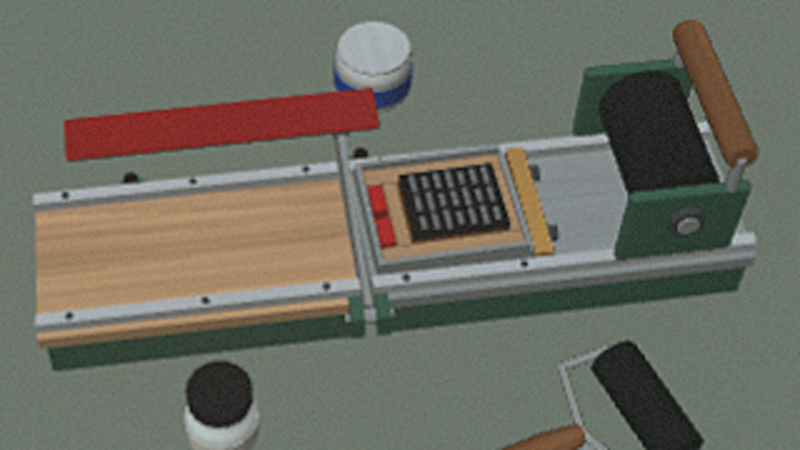

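View pics/top6.png

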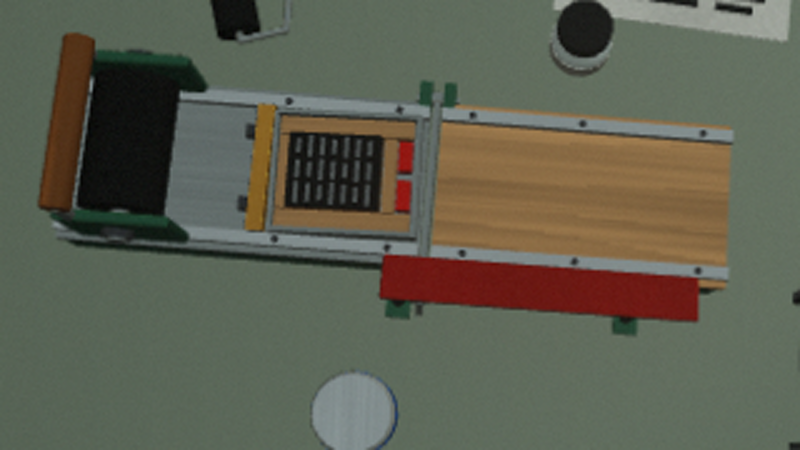

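```bash
python3 - <<'E'
from h import *
from plant import robot
np.set_printoptions(precision=4,suppress=True)
f=pickle.load(open("pics/top6.pkl","rb"));g=pickle.load(open("pics/top0.pkl","rb"))
F=lambda p:np.array(p)*.4+[119.7,149.7]
print("rear",w2p(ray(f,F([(421,118),(415,238)]),.067)))
p=[[290,264],[336,266],[380,270]];print("bar z",depth(f,p)[:,2],depth(g,p)[:,2])
f2=pickle.load(open("pics/scene6.pkl","rb"))
print("front top",w2p(ray(f2,np.array([(500,153),(529,248)])*.4+[199.7,159.7],.059)))
robot.close_job()
E
```

```text
rear [[ 0.0108 -0.0489  0.067 ]
 [ 0.0073  0.0489  0.067 ]]
bar z [0.0923 0.0921 0.0916] [0.0921 0.0921 0.0919]
front top [[ 0.1237  0.0498  0.059 ]
 [ 0.1247 -0.0451  0.059 ]]
the job is handed in; nothing more can be done
```

The galley is home against the brass stop with the gate shut behind it. I handed the job in at about 22 s of robot time; it reports no verdict.

One finger pressed the red bar to its hard stop; the camera measured its top at 52–53 mm and level. With the bar held at about 6–11 N, apart from brief dips to about 4–5 N at the stop, the other finger pushed the galley over the gate. I confirmed it was seated with a second push that rose 13 N and moved nothing. I then backed off about 30 mm with the bar still down, raised the hand so the gate came up, and moved clear.

Last checks:
- **Gate:** the bar's top height is 92 mm, the same as at the start, so the gate is shut.
- **Galley position:** the rear face measured press x = 7 to 11 mm, where 10 mm is home.
- **Galley front:** my rough reading of the front top edge in the scene view gave 124–125 mm. That is 4–5 mm short of the brass face, which the same view puts at 128–129 mm. It disagrees with the rear-face reading and the hard contact felt. I trust those two more, because the edge was picked by eye and may be the front wall's inner edge.
- **Squareness:** the two rear corners suggest a yaw of up to 0.035 rad, about the size of the picking error and inside the 0.05 rad limit.
- **Bystanders:** the ink tin, jar and brayer look unmoved in the pictures; I did not re-measure them.

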